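# Shut the glass food box and latch its front clip

## Robot

A 6-joint arm with a two-finger parallel gripper is mounted at the origin on a cart in front of the work surface, level with it; the furniture and walls round the work are solid. World frame = base frame: x ahead of the robot, y to its left, z up, the work surface at z = 0. Lengths are in m, angles in rad, forces in N, time in s.
With the tool pointing down it reaches from about 0.375 to 0.925 m from the base axis. Payload 5.7 kg.
Tool frame: the origin (TCP) lies midway between the tips of the shut fingers; the grasp point (between the pads) lies 19 mm behind it (r.tcp_to_grasp is the distance from the TCP to the grasp point, in m); z points along the fingers, y is the line along which they close (so a half turn about z gives the same grasp; the last joint's range is limited). The gripper opens to 88 mm and grips with 3 to 60 N. Pads are 20 mm wide; open, the fingers measure 115 mm over their backs; the gripper's body (75 mm by 178 mm) begins 61 mm behind the grasp point.
Start: joints at [-0.115, 0.359, 1.51, -0, 1.272, -0.115], TCP at [0.6, -0, 0.223] pointing down, gripper open.
Joint ranges: [-2.97, 2.97], [-1.01, 2.36], [0.21, 2.38], [-0.96, 4.11], [0.2, 2.71], [-2.98, 2.98]. Speed limits (rad/s): [2.39, 2.39, 3.14, 3.14, 3.14, 3.14].

## Interface

Orientations are given as [roll, pitch, yaw] about the fixed x, y, z axes, in that order (R = Rz(yaw) Ry(pitch) Rx(roll)).
In Python, from rig import r, camera, camera_info, job, finder gives the robot as it stands.
- The arm moves only by the tool carry_out, never from a script. Its argument "plan" is a list of rows, each a list of 3 entries, a list of its own where there are three numbers: the shift along the tool's x, y, z in mm, then the turn about the tool's z in degrees, then the finger opening in mm, from 0 to 87.8. A call has 1 to 12 rows; each row is the pose to reach, as a shift and turn from the pose commanded when the call began, along the tool's axes at that moment; what a row does not reach only later rows make up. A row lasts 1/12 s, in which the tool goes at most 41.7 mm and 7.16 degrees, less where a joint would pass 70% of its speed; a pose out of reach is approached as far as the arm can. A call with a gripper value outside its range is refused whole. The fingers move at their own pace and stop on an object; "squeeze" is the grip in N (left out, the last holds). Time passes only in rows, so rows that repeat a pose let the fingers close. It gives the time, the measured TCP pose, the force, the opening and the grip force at its end, in the units of the state.
- r.get_state(): the state, without advancing time (a new reading comes with each control period).
- camera(name): name is "scene" or "side" or "wrist"; returns the picture (400x640x3 uint8, red, green, blue); there is no depth.
- camera_info(name): a dict with "intrinsics" (3x3 intrinsics, pixels), "T" (4x4, takes a point from camera to world coordinates); the wrist camera has in their place "T_tool_cam" (4x4, takes a point from camera to tool coordinates, whose origin is the TCP and whose axes are the flange's). Camera axes: x right, y down, z forward; pixel columns grow to the right and rows downward; lengths in m; the calibration is good to about 2 mm. A picture is of the moment at which its call begins: read the wrist's pose just before it. camera_info takes no time and is no camera call.
- job.finish_job(): hands the job in; it is judged then, once.
Trained networks look in the newest picture that a camera, given by its name, has taken for a name from the list of things; names that differ only in an ending like _2 or _b are one class to them, and where a whole thing is asked for, a point or a joint stands for the part that bears it (a point fixed in the world has none). Each returns a list of dicts, best first, with "confidence" (0 to 1); they miss things now and then, are a little off and sometimes report something else, mostly with a low value. They report only what shows in the picture. A call takes as long as a camera call.
- finder.find_in(query, camera): "rect" ([left, top, right, bottom] in pixels, round what is visible of it).
The state is a dict: "time": time; "qpos": joint angles; "joint_vel": joint speeds; "effort": joint torques, N m; "eef_pos": TCP position; "eef_rot": TCP orientation; "force": force on the tool from outside, world axes, zero at the start; "moment": the same for the moment, N m; "gripper_width": finger opening in m; "grip_force": force on a finger pad.
Only numpy, scipy, OpenCV 4.12 (cv2) and the standard library are available. Lean on these libraries where they do the work, as an engineer would, in place of code of your own. Each camera call takes 0.05 s, during which the arm holds its last target. There are 200 camera calls.

## Task

Put the cut lemon away for the fridge: with the fingertips push the grey lid of the glass food box shut until it lies flat on the rim, then push the clip on the lid's front edge down and in until it is fully latched against the front of the box. Push gently and leave the box standing where it is: do not grip, lift or shove it along, and leave the things round it alone.

Things in the scene. Friction and masses are not known exactly. Their poses are not given: they have to be found in the camera images.
- food_box: Loose glass food box, about 0.6 kg, two lemon halves inside (lower than the rim). Origin: centre of its underside; z up, its front (clip side) faces its own -x, lid hinge at its +x end. Glass 165 along x, 112 along y, rim at z 58 mm; grey lid 175 x 122 mm, 8 thick, on top.
- food_box_lid (a joint): Lid hinge, rad: 0 = shut flat on the rim (lid top at z 66 mm above the counter), grows as the lid swings up; stops at 0 and 1.75. The axis runs along the box's y through point box_hinge. Stiff hinge (0.1 N m): the lid stays wherever it is left; about 1 N near its front edge moves it.
- box_hinge (a point): Middle of the lid's hinge line on the box: box frame x +87.5, y 0, z 58 mm. The lid's outer (upper) face lies 8 mm from this line; the lid's front edge is 175 mm from it.
- lid_front (a point): Middle of the front edge of the lid's outer (upper) face, where the clip is hinged; it swings with the lid.
- clip (a joint): Clip hinge, rad: 0 = latched, the clip hangs straight down in front of the glass with a small glass rib in its window; grows as it swings out and up (1.57 = sticks straight out in the plane of the lid); stops at 0 and 1.75. Stays where it is left (0.015 N m): under 1 N at its lip moves it.
- clip_lip (a point): Middle of the clip's lower finger lip. The clip is a grey flap 46 wide, 34 long, 3.5 thick with a window, on the lid's front edge: its hinge line lies along the box's y, with the lid shut at box frame x -89.5, z 61.5 mm. Latched, the lip is at box frame x -91.5, z 27.5 mm; its outer face is at x -94.5.
- board: Wooden chopping board, 210 x 300 x 22 mm, left of the box; leave alone. Origin: centre of its underside.
- lemon: Whole yellow lemon on the board, 83 x 58 x 58 mm; leave alone. Origin: centre of its underside.
- fork: Steel fork, 205 x 28 x 16 mm, lying on the front of the board; leave alone. Origin: centre of its underside.
- glass: Drinking glass, 81 mm wide, 92 tall, behind and left of the box; leave alone. Origin: centre of its underside.
- mug_1: White spotted mug, 82 x 114 x 91 mm, behind the box; leave alone. Origin: centre of its underside.
- tin: Flat fish tin, 63 x 105 x 25 mm, behind and right of the box; leave alone. Origin: centre of its underside.

How it is judged:
By the outcome, as a careful person would: the job done as asked, in the order asked, and still so for the second after the job is handed in, with the robot touching nothing.
It also fails if it takes over 45 s, if anything falls off the work surface, if the arm or the gripper's body presses on something with over 40 N, if the wrist force passes 120 N, or if a joint passes its speed limit or range.

## Working session

There is one attempt and no reset: what is moved stays moved. The work goes in short steps, Python scripts to look and compute and a tool call to move; the robot and the scene stay as the last step left them, time stands still between calls to the robot, and variables do not carry over. Pictures are saved under pics/ and viewed, at most 10 in all, crops included, and the job is handed in when it is done.

Besides the shell and the picture viewer there is one more tool, called after "Call:" as name(argument=value, ...) on one line, values as JSON. carry_out: Moves the arm, as the interface text tells. Its arguments: {"type":"object","properties":{"plan":{"type":"array","items":{"type":"array"}},"squeeze":{"type":"number"}},"required":["plan"]}

```bash
mkdir -p pics; python3 - <<'E'
from rig import r,camera,camera_info,job,finder
import cv2,numpy as np
np.set_printoptions(precision=4,suppress=True)
s=r.get_state();print(s['time'],s['eef_pos'],s['eef_rot'],s['gripper_width'])
for n in('scene','side'):
    cv2.imwrite(f'pics/{n}0.png',camera(n)[:,:,::-1])
    i=camera_info(n);print(n,i['intrinsics'],i['T'])
    for q in('food_box','food_box_lid','lid_front','clip','clip_lip','box_hinge'):
        print(q,[(x['rect'],round(x['confidence'],2)) for x in finder.find_in(q,n)[:2]])
E
```

```text
0.0 [0.5993 0.0001 0.2218] [-3.1398 -0.0002  1.5708] 0.08789290416344077
scene [[498.827    0.     324.6579]
 [  0.     498.827  203.3178]
 [  0.       0.       1.    ]] [[ 0.9667  0.1806 -0.1813  0.8753]
 [ 0.2558 -0.6975  0.6694 -0.8218]
 [-0.0055 -0.6935 -0.7205  1.0332]
 [ 0.      0.      0.      1.    ]]
food_box [([251.7, 195.8, 327.9, 288.7], 0.75)]
food_box_lid [([263.1, 193.6, 331.2, 280.5], 0.64)]
lid_front [([263.3, 195.8, 329.8, 278.6], 0.73)]
clip [([261.9, 190.7, 282.0, 217.8], 0.78), ([270.5, 130.1, 353.7, 202.3], 0.67)]
clip_lip [([262.2, 192.8, 284.3, 215.3], 0.58)]
box_hinge [([249.6, 195.2, 326.9, 288.1], 0.92)]
side [[451.0196   0.     318.6137]
 [  0.     451.0196 198.9234]
 [  0.       0.       1.    ]] [[ 0.8922 -0.2937  0.3432  0.2745]
 [-0.4517 -0.5881  0.6709 -0.6228]
 [ 0.0048 -0.7536 -0.6573  0.783 ]
 [ 0.      0.      0.      1.    ]]
food_box [([290.5, 205.8, 382.3, 312.3], 0.82)]
food_box_lid []
lid_front [([312.6, 206.8, 383.7, 282.0], 0.79)]
clip [([314.6, 204.7, 332.7, 230.5], 0.67)]
clip_lip [([315.1, 207.9, 383.2, 286.2], 0.46)]
box_hinge [([289.4, 204.2, 385.1, 311.2], 0.59), ([200.2, 148.7, 314.1, 235.8], 0.38)]
```

View pics/scene0.png

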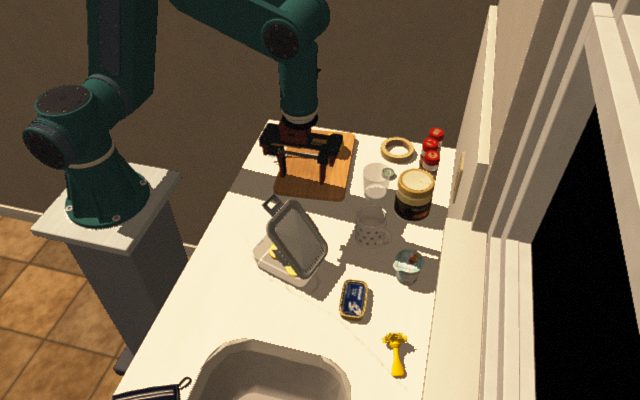

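View pics/side0.png

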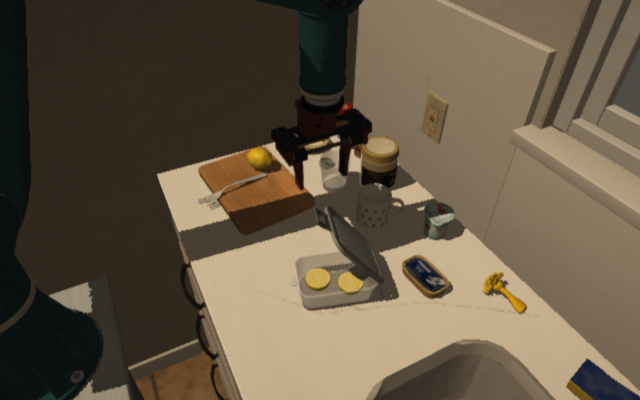

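The lid stands half-open, the clip sticks out, at about (272,204) in scene and (322,215) in side. I'll enlarge both for corner picking.

```bash
python3 - <<'E'
import cv2,numpy as np
a=cv2.imread('pics/scene0.png')[185:300,240:340]
b=cv2.imread('pics/side0.png')[200:315,288:388]
o=[cv2.resize(i,None,fx=4,fy=4,interpolation=cv2.INTER_CUBIC) for i in(a,b)]
o=np.hstack(o); o=np.clip(o*1.3,0,255).astype(np.uint8)
for k in range(0,800,40): cv2.line(o,(k,0),(k,5 if k%200 else 12),(0,0,255),1)
for k in range(0,460,40):
    for x in(0,400): cv2.line(o,(x,k),(x+5,k),(0,0,255),1)
cv2.imwrite('pics/crop0.png',o)
E
```

```text
(no output)
```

View pics/crop0.png

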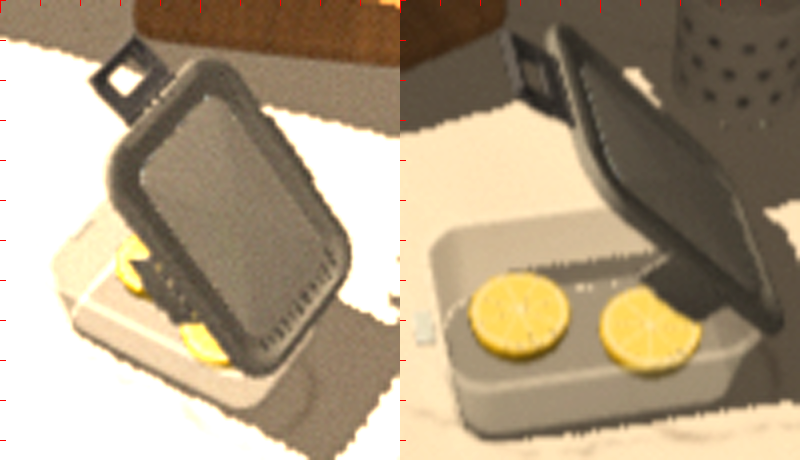

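```bash
cat > fit.py <<'E'
import numpy as np,cv2
from scipy.optimize import least_squares
from rig import camera_info
C={n:camera_info(n) for n in('scene','side')}
def proj(n,P):
    T=np.linalg.inv(C[n]['T']);p=(T[:3,:3]@np.atleast_2d(P).T).T+T[:3,3]
    q=(C[n]['intrinsics']@p.T).T;return q[:,:2]/q[:,2:]
def lid(th,u,y,w): # u forward from hinge, w up, lid frame -> box
    u=np.asarray(u,float);c,s=np.cos(th),np.sin(th)
    return [87.5-u*c+w*s,y,58+u*s+w*c]
def box2w(p,P):
    x,y,a=p[:3];c,s=np.cos(a),np.sin(a);P=np.atleast_2d(np.array(P,float))/1000
    return np.c_[x+c*P[:,0]-s*P[:,1],y+s*P[:,0]+c*P[:,1],P[:,2]]
def clip(th,ph,y,L=34,t=0):
    # clip direction from hinge: ph=0 -> -w, ph=90deg -> +u
    return lid(th,177+L*np.sin(ph)+t*np.cos(ph),y,3.5-L*np.cos(ph)+t*np.sin(ph))
E
cat > f1.py <<'E'
from fit import *
S=lambda x,y:(x/4+240,y/4+185)
D=lambda x,y:((x-400)/4+288,y/4+200)
# lines: (cam, modelA, modelB, observed pts)
def model(p):
    th,ph=p[3:5];L=lambda u,y,w=8:lid(th,u,y,w)
    lines=[('scene',L(175,61),L(175,-61),[S(115,150),S(150,108),S(185,65)]),
     ('scene',L(175,61),L(0,61),[S(240,75),S(295,150),S(345,230)]),
     ('scene',L(175,-61,4),L(0,-61,4),[S(110,190),S(170,280),S(235,370)]),
     ('scene',L(0,61,4),L(0,-61,4),[S(270,374),S(310,330),S(350,270)]),
     ('side',L(175,-61,0),L(0,-61,0),[D(580,150),D(650,240),D(740,315)]),
     ('side',L(175,61),L(0,61),[D(590,50),D(680,140),D(735,205)]),
     ('side',[-82.5,-56,58],[82.5,-56,58],[D(480,385),D(580,378),D(690,362)]),
     ('side',[-82.5,-56,58],[-82.5,56,58],[D(432,260),D(440,310)])]
    pts=[('scene',clip(th,ph,-23,36),S(90,82)),('scene',clip(th,ph,23,36),S(137,35)),
     ('side',clip(th,ph,23,36),D(505,32)),('side',clip(th,ph,-23,36),D(517,100))]
    return lines,pts
def res(p):
    o=[];ls,ps=model(p)
    for n,a,b,q in ls:
        A,B=proj(n,box2w(p,[a,b]));d=(B-A)/np.linalg.norm(B-A)
        o+=[d[0]*(y-A[1])-d[1]*(x-A[0]) for x,y in q]
    for n,a,q in ps: o+=list(proj(n,box2w(p,a))[0]-q)
    return np.array(o)
f=min((least_squares(res,[.58,-.2,a,t,1.6],loss='soft_l1') for a in(-.5,0,.3) for t in(.5,1.,1.3)),key=lambda f:f.cost)
print(f.x.round(4),f.cost,res(f.x).round(1));p=f.x
np.save('p.npy',p)
im=[]
for n,(ox,oy) in(('scene',(240,185)),('side',(288,200))):
    I=cv2.imread(f'pics/{n}0.png')[oy:oy+115,ox:ox+100];I=cv2.resize(I,None,fx=4,fy=4)
    th,ph=p[3:5]
    for poly,c in(([lid(th,u,y,8) for u,y in((0,-61),(175,-61),(175,61),(0,61))],(0,0,255)),
      ([lid(th,u,y,0) for u,y in((0,-61),(175,-61),(175,61),(0,61))],(255,0,255)),
      ([[x,y,58] for x,y in((-82.5,-56),(-82.5,56),(82.5,56),(82.5,-56))],(0,200,0)),
      ([[x,y,0] for x,y in((-82.5,-56),(-82.5,56),(82.5,56),(82.5,-56))],(200,200,0)),
      ([clip(th,ph,y,l) for l,y in((0,-23),(34,-23),(34,23),(0,23))],(255,0,0))):
        cv2.polylines(I,[((proj(n,box2w(p,poly))-(ox,oy))*4).astype(int)],True,c,1)
    im.append(I)
cv2.imwrite('pics/ov0.png',np.hstack(im))
hinge=box2w(p,lid(p[3],177,0,3.5));print('lidfront',box2w(p,lid(p[3],175,0,8)),'lip',box2w(p,clip(p[3],p[4],0)),'hinge',box2w(p,[87.5,0,58]))
E
python3 f1.py
```

```text
[ 0.5805 -0.1018 -0.2847  0.962   1.1321] 25.037569176499105 [ 0.2  0.8  1.5  1.  -0.2  0.4 -0.9 -0.  -0.2  0.7 -0.6  0.4 -3.2  1.6
  0.2  4.1  4.   5.6 -2.1 -0.1 -0.   2.7  2.3 -2.   0.1 -1.9 -0.6 -1.3
 -0.6  0.2 -0.4]
lidfront [[ 0.57469983 -0.10015944  0.20613425]] lip [[ 0.5417954  -0.09052849  0.22219318]] hinge [[ 0.66445036 -0.12642892  0.058     ]]
```

View pics/ov0.png

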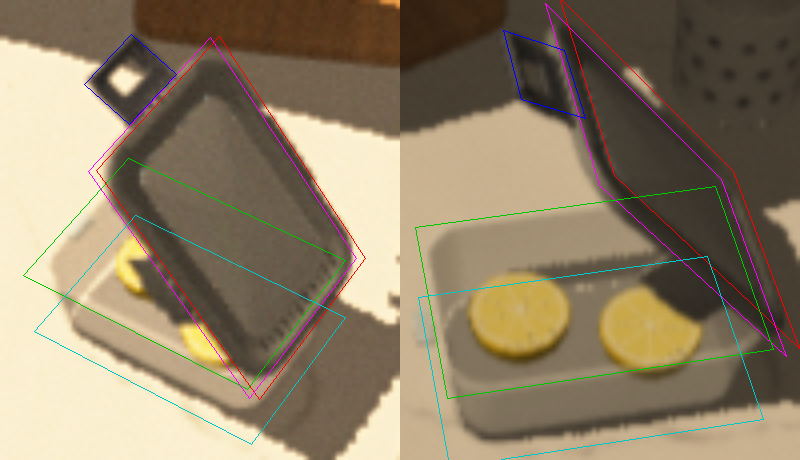

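The fit is roughly right, but the lid's far edge and the glass are off by some pixels in the side view. The wrist camera should tighten that, so I'll back off and take a closer look.

Call:
carry_out(plan=[[[-35,-40,-20],0,0],[[-70,-80,-40],0,0],[[-100,-110,-60],4,0],[[-100,-140,-80],8,0],[[-100,-150,-100],12,0],[[-100,-150,-110],16,0],[[-100,-150,-110],16,0],[[-100,-150,-110],16,0],[[-100,-150,-110],16,0]])

```text
time: 1.45
eef_pos: [0.4501, -0.0997, 0.3317]
eef_rot: [-3.141, -0.0, 1.294]
force: [0.5, -0.3, -0.6]
gripper_width: 0.0313
grip_force: 0.0
```

```bash
python3 - <<'E'
from rig import r,camera,camera_info,job,finder
import cv2,numpy as np
np.set_printoptions(precision=4,suppress=True)
s=r.get_state();print(s['time'],s['eef_pos'],s['eef_rot'],s['gripper_width'],s['joint_vel'])
im=camera('wrist');cv2.imwrite('pics/wrist1.png',im[:,:,::-1])
i=camera_info('wrist');print(i)
np.savez('w1.npz',pos=s['eef_pos'],rot=s['eef_rot'])
for q in('food_box','lid_front','clip'):
    print(q,[(x['rect'],round(x['confidence'],2)) for x in finder.find_in(q,'wrist')[:2]])
for n in('scene','side'): cv2.imwrite(f'pics/{n}1.png',camera(n)[:,:,::-1])
E
```

```text
1.45 [ 0.4501 -0.0997  0.3317] [-3.1407 -0.0003  1.2938] 0.0313447388022105 [ 0.0065  0.0175  0.0071 -0.0019  0.0038  0.0062]
{'intrinsics': array([[305.1676,   0.    , 319.5003],
       [  0.    , 305.1676, 203.3159],
       [  0.    ,   0.    ,   1.    ]]), 'T_tool_cam': array([[ 0.0013, -0.9668, -0.2554,  0.0705],
       [ 1.    ,  0.0012,  0.0005,  0.0005],
       [-0.0001, -0.2554,  0.9668, -0.1631],
       [ 0.    ,  0.    ,  0.    ,  1.    ]])}
food_box [([343.9, 91.5, 482.1, 217.8], 0.66)]
lid_front [([414.7, 96.6, 480.3, 214.7], 0.89)]
clip [([415.1, 133.9, 435.7, 186.5], 0.94), ([413.9, 94.4, 481.1, 212.6], 0.5)]
```

View pics/wrist1.png

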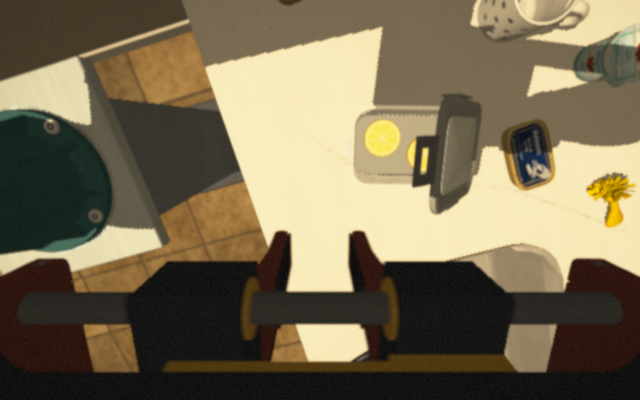

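Clear view of the box at (355–440,109–185), the clip at (414–435,135–187) and the lid at (430–481,95–213). I'll enlarge it.

```bash
python3 - <<'E'
import cv2,numpy as np
a=cv2.imread('pics/wrist1.png')[88:218,345:487]
o=cv2.resize(a,None,fx=4,fy=4,interpolation=cv2.INTER_CUBIC)
o=np.clip(o*1.3,0,255).astype(np.uint8)
for k in range(0,800,40): cv2.line(o,(k,0),(k,5 if k%200 else 12),(0,0,255),1);cv2.line(o,(0,k),(5,k),(0,0,255),1)
cv2.imwrite('pics/crop1.png',o)
E
```

```text
(no output)
```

View pics/crop1.png

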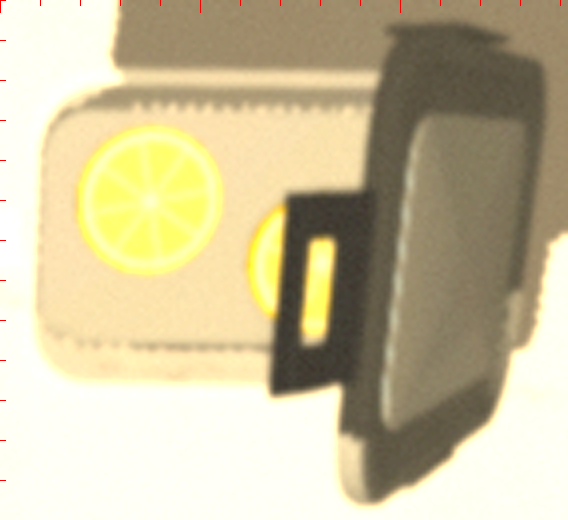

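```bash
cat >> fit.py <<'E'
from scipy.spatial.transform import Rotation as Ro
def addwrist(key,pos,rot):
    i=camera_info('wrist');T=np.eye(4);T[:3,:3]=Ro.from_euler('xyz',rot).as_matrix();T[:3,3]=pos
    C[key]=dict(intrinsics=i['intrinsics'],T=T@i['T_tool_cam'])
def rr(hx,hy,rad,n=6):
    o=[]
    for cx,cy,a0 in((1,1,0),(-1,1,90),(-1,-1,180),(1,-1,270)):
        for a in np.radians(np.linspace(a0,a0+90,n)): o.append((cx*(hx-rad)+rad*np.cos(a),cy*(hy-rad)+rad*np.sin(a)))
    return o
def overlay(p,n,I,o,sz,f):
    I=cv2.resize(I[o[1]:o[1]+sz[1],o[0]:o[0]+sz[0]],None,fx=f,fy=f);th,ph=p[3:5]
    for poly,c in(([lid(th,87.5+a,b,8) for a,b in rr(87.5,61,22)],(0,0,255)),([lid(th,87.5+a,b,0) for a,b in rr(87.5,61,22)],(255,0,255)),
      ([[a,b,58] for a,b in rr(82.5,56,20)],(0,200,0)),([[a,b,0] for a,b in rr(78,52,20)],(200,200,0)),
      ([clip(th,ph,y,l) for l,y in((0,-23),(36,-23),(36,23),(0,23))],(255,0,0))):
        cv2.polylines(I,[np.round((proj(n,box2w(p,poly))-o)*f).astype(int)],True,c,1)
    return I
E
cat > f2.py <<'E'
from fit import *
z=np.load('w1.npz');addwrist('wrist',z['pos'],z['rot'])
S=lambda x,y:(x/4+240,y/4+185)
D=lambda x,y:((x-400)/4+288,y/4+200)
W=lambda x,y:(x/4+345,y/4+88)
def model(p):
    th,ph=p[3:5];L=lambda u,y,w=8:lid(th,u,y,w)
    lines=[('scene',L(175,61,4),L(175,-61,4),[S(115,150),S(185,65)]),
     ('scene',L(175,61),L(0,61),[S(250,90),S(295,150),S(340,222)]),
     ('scene',L(175,-61,4),L(0,-61,4),[S(120,205),S(170,280),S(225,355)]),
     ('scene',L(0,61,0),L(0,-61,0),[S(280,367),S(310,330),S(340,292)]),
     ('wrist',[-82.5,-56,58],[82.5,-56,58],[W(90,378),W(240,378)]),
     ('wrist',[-82.5,56,58],[82.5,56,58],[W(150,75),W(350,75)]),
     ('wrist',[-82.5,-56,58],[-82.5,56,58],[W(40,250),W(42,180)]),
     ('wrist',L(175,61,0),L(175,-61,0),[W(375,130),W(362,250),W(345,420)])]
    cs=[(S(90,82),S(137,35)),(D(517,100),D(505,32)),(W(275,393),W(287,193))]
    pts=[(n,clip(th,ph,y,36),q) for n,c in zip(('scene','side','wrist'),cs) for y,q in zip((-23,23),c)]
    return lines,pts
def res(p):
    o=[];ls,ps=model(p)
    for n,a,b,q in ls:
        A,B=proj(n,box2w(p,[a,b]));d=(B-A)/np.linalg.norm(B-A)
        o+=[d[0]*(y-A[1])-d[1]*(x-A[0]) for x,y in q]
    for n,a,q in ps: o+=list(proj(n,box2w(p,a))[0]-q)
    return np.array(o)
f=least_squares(res,np.load('p.npy'),loss='soft_l1')
print(f.x.round(4),f.cost,res(f.x).round(1));p=f.x;np.save('p.npy',p)
im=[overlay(p,n,cv2.imread(f'pics/{g}.png'),o,(100,115),2.66) for n,g,o in(('scene','scene0',(240,185)),('side','side0',(288,200)))]
im.append(overlay(p,'wrist',cv2.imread('pics/wrist1.png'),(345,88),(142,130),3.6))
W_=sum(i.shape[1] for i in im[:2]);O=np.zeros((600,800,3),np.uint8)
a,b,c=im;O[:a.shape[0],:a.shape[1]]=a;O[290:290+b.shape[0],:b.shape[1]]=b;O[:c.shape[0],280:280+c.shape[1]]=c[:,:520]
cv2.imwrite('pics/ov1.png',O)
print('lidfront',box2w(p,lid(p[3],175,0,8)),'lip',box2w(p,clip(p[3],p[4],0)))
E
python3 f2.py
```

```text
[ 0.5872 -0.1015 -0.2951  0.9116  1.3043] 15.562671802675057 [ 0.1  1.7  1.4  0.7  1.8 -0.6  0.6  0.8  1.2  0.9  0.7 -3.8 -4.6  0.7
 -0.3  0.7  0.3  0.3  0.1 -0.5 -0.8 -0.  -0.6 -0.6  0.5 -1.  -0.7 -1.1
 -1.8  1.   0.3 -0.5]
lidfront [[ 0.57440287 -0.09756382  0.20123196]] lip [[ 0.54383419 -0.0882711   0.22049946]]
```

View pics/ov1.png

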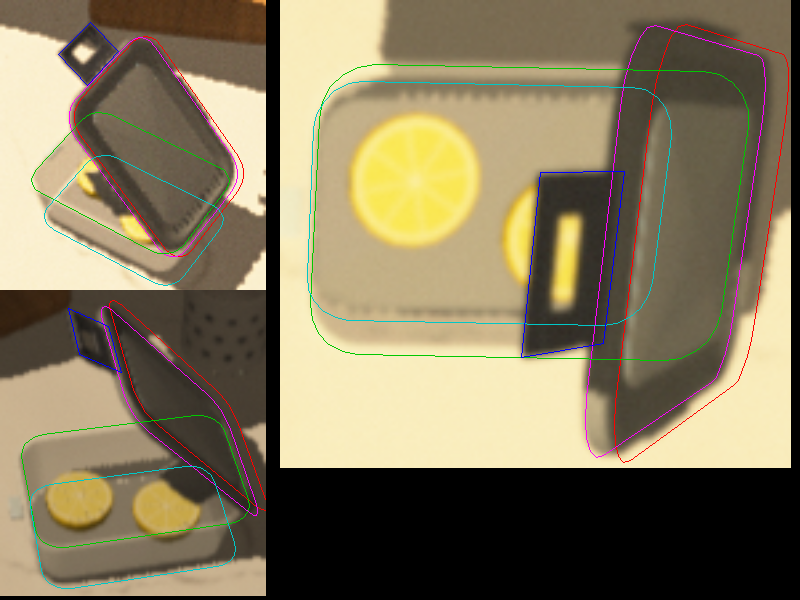

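Call:
carry_out(plan=[[[10,35,10],0,0],[[20,70,30],0,0],[[30,105,50],0,0],[[36,135,65],0,0],[[36,150,75],0,0],[[36,150,90],0,0],[[36,150,110],0,0],[[36,150,125],0,0],[[36,150,135],0,0],[[36,150,135],0,0]])

```text
time: 2.58
eef_pos: [0.6025, -0.1061, 0.1947]
eef_rot: [-3.136, -0.0, 1.292]
force: [0.5, 0.4, -0.6]
gripper_width: 0.0002
grip_force: 0.0
```

Call:
carry_out(plan=[[[0,0,10],0,0],[[0,-1,20],0,0],[[0,-7,26],0,0],[[0,-13,32],0,0],[[0,-20,38],0,0],[[0,-26,44],0,0],[[0,-31,50],0,0],[[0,-36,57],0,0],[[0,-42,65],0,0],[[0,-47,74],0,0],[[0,-52,84],0,0],[[0,-52,84],0,0]])

```text
time: 3.58
eef_pos: [0.5512, -0.0916, 0.1113]
eef_rot: [-3.137, 0.0, 1.292]
force: [-1.3, 0.4, -0.3]
gripper_width: 0.0003
grip_force: 0.0
```

```bash
python3 - <<'E'
from rig import r,camera
import cv2,numpy as np
a=camera('scene')[150:310,220:360,::-1];b=camera('side')[160:320,260:400,::-1]
cv2.imwrite('pics/mid.png',cv2.resize(np.hstack([a,b]),None,fx=2.8,fy=2.8))
print(r.get_state()['force'],r.get_state()['eef_pos'])
E
```

```text
[-0.08764975 -0.01007029  0.5275273 ] [ 0.55340748 -0.09223424  0.11300948]
```

View pics/mid.png

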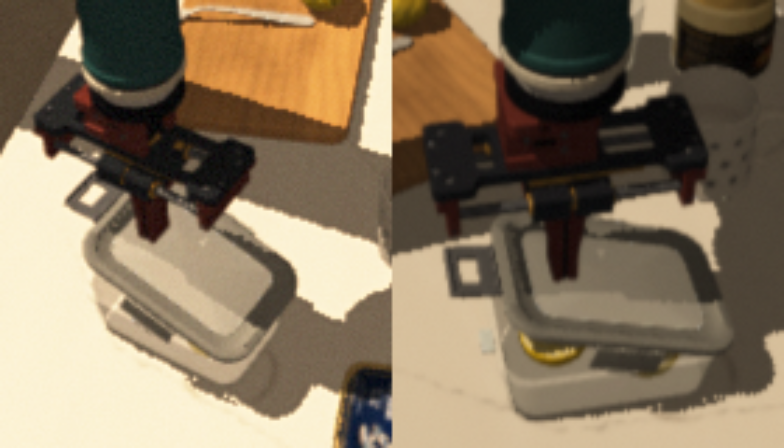

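The lid is following the fingertips and is now about 20° open; the box hasn't moved. Continue down.

Call:
carry_out(plan=[[[0,-3,8],0,0],[[0,-5,16],0,0],[[0,-7,24],0,0],[[0,-8,31],0,0],[[0,-9,37],0,0],[[0,-9,41],0,0],[[0,-9,44],0,0],[[0,-9,44],0,0]])

```text
time: 4.35
eef_pos: [0.5449, -0.0898, 0.0688]
eef_rot: [-3.14, -0.0, 1.292]
force: [-0.5, -0.4, 0.8]
gripper_width: 0.0005
grip_force: 0.0
```

Call:
carry_out(plan=[[[0,0,1],0,0],[[0,0,2],0,0],[[0,0,3],0,0],[[0,0,3],0,0]])

```text
time: 4.68
eef_pos: [0.5456, -0.09, 0.0667]
eef_rot: [3.141, 0.0, 1.292]
force: [1.0, -0.2, -0.3]
gripper_width: 0.0009
grip_force: 0.0
```

Call:
carry_out(plan=[[[0,0,1],0,0],[[0,0,2],0,0],[[0,0,2],0,0]])

```text
time: 4.93
eef_pos: [0.5457, -0.09, 0.0662]
eef_rot: [3.141, 0.0, 1.292]
force: [-4.9, 1.1, 13.7]
gripper_width: 0.0002
grip_force: 7.0
```

Solid contact at lid-top height: shut. Lift and look for the clip.

Call:
carry_out(plan=[[[0,0,-30],0,0],[[0,0,-65],0,0],[[-10,-25,-100],0,0],[[-30,-60,-130],0,0],[[-50,-90,-150],0,0],[[-50,-90,-160],0,0],[[-50,-90,-160],0,0],[[-50,-90,-160],0,0]])

```text
time: 5.6
eef_pos: [0.4459, -0.1136, 0.2256]
eef_rot: [3.138, 0.0, 1.29]
force: [1.6, 0.0, -0.5]
gripper_width: 0.0007
grip_force: 0.0
```

```bash
python3 - <<'E'
from rig import r,camera,finder
import cv2,numpy as np
s=r.get_state();print(s['time'],s['eef_pos'],s['eef_rot'])
np.savez('w2.npz',pos=s['eef_pos'],rot=s['eef_rot'])
for n in('wrist','scene','side'):
    cv2.imwrite(f'pics/{n}2.png',camera(n)[:,:,::-1])
    for q in('food_box','clip'): print(n,q,[(np.round(x['rect']),round(x['confidence'],2)) for x in finder.find_in(q,n)[:2]])
O=np.zeros((600,800,3),np.uint8)
a=cv2.imread('pics/scene2.png')[205:305,235:335];b=cv2.imread('pics/side2.png')[220:320,270:390];w=cv2.imread('pics/wrist2.png')[80:230,340:520]
O[:250,:250]=cv2.resize(a,(250,250));O[300:550,:300]=cv2.resize(b,(300,250));w=cv2.resize(w,None,fx=2.75,fy=2.75);O[:w.shape[0],302:302+w.shape[1]]=w
cv2.imwrite('pics/v2.png',O)
E
```

```text
5.6 [ 0.44590264 -0.11364637  0.22556631] [3.13818021e+00 1.62723715e-04 1.29043478e+00]
wrist food_box [(array([323.,  74., 534., 201.]), 0.77), (array([322., 119., 357., 167.]), 0.65)]
wrist clip [(array([322., 120., 356., 163.]), 0.63)]
scene food_box [(array([244., 224., 326., 287.]), 0.96)]
scene clip []
side food_box [(array([277., 246., 380., 312.]), 0.88)]
side clip [(array([276., 270., 296., 290.]), 0.84)]
```

View pics/v2.png

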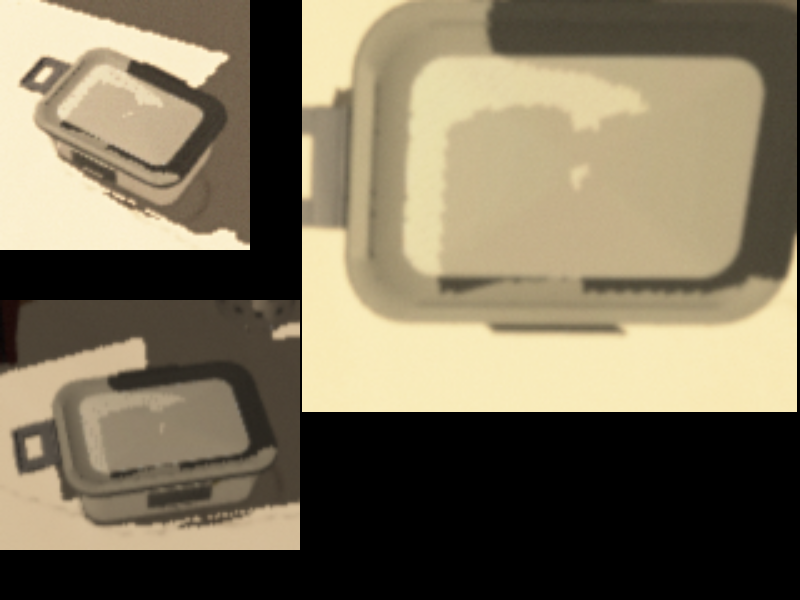

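The lid lies flat, and the clip sticks out at the front. Now localise it from wrist intensity profiles.

```bash
python3 - <<'E'
import cv2,numpy as np
g=cv2.cvtColor(cv2.imread('pics/wrist2.png'),cv2.COLOR_BGR2GRAY).astype(int)
print('col 440 rows 62-90',g[62:90,440]);print('col 400 rows 60-90',g[60:90,400])
print('col 400 rows 185-208',g[185:208,400]);print('col 490 rows 185-208',g[185:208,490])
print('row150 cols 315-365',g[150,315:365]);print('row125 315-365',g[125,315:365]);print('row157 315-365',g[157,315:365])
print('row180 cols 345-370',g[180,345:370])
print('row 160 cols 505-545',g[160,505:545])
print('col 330 rows 110-172',g[110:172,330])
E
```

```text
col 440 rows 62-90 [106 104 108 106 107 105 105 106 108 105 107 108  99  88  73  63  57  61
  68  71  71  73  73  70  71  71  67  69]
col 400 rows 60-90 [230 230 229 231 230 230 230 231 231 231 232 231 231 230 230 230 232 226
 214 182 158 158 158 160 160 162 158 153 150 152]
col 400 rows 185-208 [109 137 150 152 145 144 149 159 164 166 169 174 199 222 232 235 233 234
 233 235 233 234 234]
col 490 rows 185-208 [106 139 149 153 150 145 148 152 160 162 161 167 182 207 227 231 233 233
 233 232 232 231 233]
row150 cols 315-365 [234 233 232 233 233 232 221 174 128 100  84 104 136 144 134 139 186 219
 228 227 227 227 228 228 228 226 225 215 182 158 153 149 146 143 140 137
 132 128 125 124 109 106 140 165 175 177 175 176 170 146]
row125 315-365 [232 233 234 233 233 231 221 181 140 108 100 127 142 142 140 138 142 146
 145 147 144 145 145 143 145 144 143 145 143 142 141 144 143 142 138 137
 137 131 126 125 123 104 111 143 165 175 178 174 173 171]
row157 315-365 [234 234 235 233 233 231 218 173 126 100  96 118 137 143 140 134 142 149
 149 149 148 149 149 143 146 148 144 143 142 148 151 149 147 144 143 136
 130 128 130 120 106 119 150 169 175 177 178 176 164 135]
row180 cols 345-370 [232 233 233 233 234 233 233 233 234 232 226 199 171 166 169 165 161 160
 154 152 148 141 137 137 138]
row 160 cols 505-545 [ 71  71  71  68  69  70  67  67  69  69  70  70  68  71  69  83  97 106
 109 106 107 107 106 105 106 107 106 107 105 106 107 106 107 106 107 105
 106 105 105 106]
col 330 rows 110-172 [233 233 234 232 233 233 231 222 188 152 136 137 134 137 135 138 137 135
 136 134 132 130 132 132 131 132 132 130 131 130 133 133 130 128 131 130
 133 137 139 138 139 135 129 129 131 135 135 134 136 137 143 158 196 224
 231 233 234 233 234 232 233 232]
```

```bash
cat > f3.py <<'E'
from fit import *
z=np.load('w2.npz');addwrist('wrist',z['pos'],z['rot'])
def res(p):
    q=[*p[:3],0,p[3]];o=[]
    f,b,n,m=[-87.5,-61,66],[87.5,-61,66],[-87.5,61,66],[87.5,61,66]
    V=lambda x,y:(x/2.5+235,y/2.5+205)
    D=lambda x,y:(x/2.5+270,(y-300)/2.5+220)
    for c,A,B,P in(('wrist',f,n,[(356.3,140),(356.3,176)]),('wrist',f,b,[(400,197.3),(490,197.7)]),
      ('wrist',n,m,[(400,79.2),(440,75.5)]),('wrist',b,m,[(520,160)])):
        A,B=proj(c,box2w(q,[A,B]));d=(B-A)/np.linalg.norm(B-A);o+=[d[0]*(y-A[1])-d[1]*(x-A[0]) for x,y in P]
    for c,y,P in(('side',23,D(15,428)),('side',-23,D(20,473)),('scene',23,V(42,57)),('scene',-23,V(20,80)),('wrist',23,(322.3,118.7)),('wrist',-23,(322.3,161.5))):
        o+=list(proj(c,box2w(q,clip(0,p[3],y,36)))[0]-P)
    return np.array(o)
f=least_squares(res,[.585,-.1,-.29,1.3],loss='soft_l1');p=f.x
print(p.round(4),f.cost,res(p).round(1))
np.save('p3.npy',p)
c=[*p[:3],0,p[3]]
print('lip',box2w(c,clip(0,p[3],0)),'latched lip',box2w(c,[-91.5,0,27.5]))
R=Ro.from_euler('xyz',z['rot']).as_matrix()
for nm,P in(('out above',[-108,0,66]),('front',[-94.5,0,27.5])):
    print(nm,'tool shift mm',(R.T@(box2w(c,P)[0]-z['pos'])*1000).round(1))
E
python3 f3.py
```

```text
[ 0.5834 -0.0983 -0.2759  1.3238] 8.187883130761245 [-1.  -0.  -0.4  0.4  1.5 -2.1 -2.3 -1.4  0.7 -0.6  0.3  1.2 -0.3 -0.7
  2.2 -0.7 -0.6 -0.6  0. ]
lip [[ 0.4655918  -0.06496387  0.05318743]] latched lip [[ 0.495389   -0.07339923  0.0275    ]]
out above tool shift mm [ 52.3  19.4 159.6]
front tool shift mm [ 52.4  32.7 198.2]
```

Call:
carry_out(plan=[[[20,5,30],0,0],[[40,10,60],0,0],[[52,13,90],0,0],[[52,13,115],0,0],[[52,13,135],0,0],[[52,13,145],0,0],[[52,13,155],0,0],[[52,13,163],0,0],[[52,13,170],0,0],[[52,13,177],0,0],[[52,13,184],0,0],[[52,13,184],0,0]])

```text
time: 7.05
eef_pos: [0.4746, -0.0677, 0.0406]
eef_rot: [3.137, 0.0, 1.291]
force: [5.1, -3.0, 4.4]
gripper_width: 0.0005
grip_force: 4.2
```

Sideways reaction is unexpected: the finger corner may be catching the clip's window. I'll back off straight up and check the clip and box.

Call:
carry_out(plan=[[[0,0,-10],0,0],[[0,0,-30],0,0],[[0,0,-65],0,0],[[-15,0,-100],0,0],[[-35,-5,-140],0,0],[[-52,-13,-175],0,0],[[-52,-13,-184],0,0],[[-52,-13,-184],0,0],[[-52,-13,-184],0,0]])

```text
time: 7.8
eef_pos: [0.4449, -0.113, 0.2248]
eef_rot: [3.141, -0.0, 1.291]
force: [-0.4, 0.3, 0.7]
gripper_width: 0.0004
grip_force: 0.0
```

```bash
python3 - <<'E'
from rig import r,camera,finder
import cv2,numpy as np
np.set_printoptions(linewidth=200)
s=r.get_state();print(s['time'],s['eef_pos'],s['eef_rot'],s['qpos'])
np.savez('w3.npz',pos=s['eef_pos'],rot=s['eef_rot'])
for n in('wrist','scene','side'):
    cv2.imwrite(f'pics/{n}3.png',camera(n)[:,:,::-1])
    for q in('food_box','clip'): print(n,q,[(np.round(x['rect']),round(x['confidence'],2)) for x in finder.find_in(q,n)[:2]])
g=cv2.cvtColor(cv2.imread('pics/wrist3.png'),cv2.COLOR_BGR2GRAY).astype(int)
for y in(125,140,150,157,180): print(y,g[y,315:370])
print('near',g[185:208,400],'rear',g[160,505:530],'far',g[65:85,400])
E
```

```text
7.8 [ 0.44486708 -0.11303777  0.2248142 ] [ 3.14096089e+00 -2.73361655e-04  1.29086596e+00] [-3.99796347e-01  1.51273221e-01  1.79796147e+00  3.73452936e-04  1.19176344e+00 -1.20003977e-01]
wrist food_box [(array([329.,  76., 533., 202.]), 0.75)]
wrist clip []
scene food_box [(array([247., 223., 325., 288.]), 0.75)]
scene clip []
side food_box [(array([281., 244., 382., 310.]), 0.89)]
side clip [(array([280., 270., 294., 293.]), 0.74)]
125 [234 233 232 233 233 233 234 233 233 233 233 232 233 233 229 209 160 121  93  95 108 114 114 116 115 115 117 116 115 117 115 112 109 113 115 116 118 119 115 119 128 129 111 108 136 164 173 176 175
 176 171 155 131 124 127]
140 [233 233 233 232 232 230 227 226 229 230 232 232 232 231 223 195 147 107  93  95 103 111 113 121 170 219 231 233 234 233 231 217 171 131 117 118 120 116 118 125 130 118 106 126 155 172 178 175 177
 176 165 142 123 127 134]
150 [233 233 233 234 232 234 233 233 233 232 232 233 233 232 221 183 135 106  93 101 109 109 111 120 164 198 214 217 221 224 220 192 146 121 117 117 117 115 118 130 131 112 105 141 166 175 178 178 176
 172 154 130 125 129 138]
157 [233 234 233 233 234 234 232 233 233 233 233 233 232 232 224 200 164 128 107 112 119 118 117 116 115 116 118 115 117 115 114 111 110 116 119 116 117 118 122 129 125 106 115 147 169 177 177 176 176
 165 143 125 126 132 135]
180 [235 234 234 235 234 234 233 233 233 234 233 234 233 234 233 234 233 233 233 233 232 232 234 233 232 233 232 232 233 233 232 234 233 232 233 233 234 233 233 233 231 223 196 168 167 171 167 162 158
 153 151 146 143 137 138]
near [ 87 111 139 150 148 140 144 152 163 165 166 167 183 209 228 233 234 234 234 234 233 234 234] rear [ 69  70  71  72  67  68  68  67  69  69  67  70  71  70  68  72  75  88  99 105 109 106 108 106 106] far [231 231 230 231 230 230 232 232 230 231 231 231 229 222 199 167 156 159 160 161]
```

The finger did go through the window: the clip is only about 50° down, and the box hasn't moved. I'll turn the gripper 90° and open it 18 mm, so the two fingers press on the clip's side bars.

Call:
carry_out(plan=[[[10,3,10],7,18],[[20,6,20],14,18],[[30,9,30],21,18],[[40,12,40],28,18],[[52,15,50],35,18],[[52,17,60],42,18],[[52,17,70],49,18],[[52,17,80],56,18],[[52,17,90],63,18],[[52,17,100],70,18],[[52,17,110],77,18],[[52,17,110],84,18]])

```text
time: 9.25
eef_pos: [0.4746, -0.0674, 0.1128]
eef_rot: [-3.141, 0.003, -0.18]
force: [-0.4, -0.3, -0.3]
gripper_width: 0.0183
grip_force: 0.0
```

Call:
carry_out(plan=[[[0,0,0],6,18],[[0,0,0],6,18],[[0,0,0],6,18]])

```text
time: 9.5
eef_pos: [0.4759, -0.0678, 0.1145]
eef_rot: [-3.142, 0.0, -0.276]
force: [0.5, -0.3, -0.2]
gripper_width: 0.0184
grip_force: 0.0
```

```bash
python3 - <<'E'
from fit import *
from rig import r
s=r.get_state();p=np.load('p3.npy');c=[*p[:3],0,0]
R=Ro.from_euler('xyz',s['eef_rot']).as_matrix();print(s['eef_pos'],s['eef_rot'],s['gripper_width'],s['force'])
print('to TCP at box(-110.5,0,22)',(R.T@(box2w(c,[-110.5,0,22])[0]-s['eef_pos'])*1000).round(1))
print('box +x dir in tool',(R.T@(box2w(c,[1000,0,0])-box2w(c,[0,0,0]))[0:1].T if 0 else R.T@(box2w(c,[1000,0,0])-box2w(c,[0,0,0]))[0]))
E
```

```text
[ 0.4758622  -0.0678344   0.11446859] [-3.14158688e+00  3.74058427e-04 -2.75974119e-01] 0.018398483679870115 [ 0.47288531 -0.33531481 -0.15801595]
to TCP at box(-110.5,0,22) [ 1.3  0.  92.5]
box +x dir in tool [ 9.99999925e-01 -1.00154568e-04 -3.74057839e-04]
```

Call:
carry_out(plan=[[[1,0,25],0,18],[[1,0,45],0,18],[[1,0,52],0,18],[[1,0,58],0,18],[[1,0,64],0,18],[[1,0,70],0,18],[[1,0,75],0,18],[[1,0,80],0,18],[[1,0,84],0,18],[[1,0,84],0,18]])

```text
time: 10.33
eef_pos: [0.4793, -0.0689, 0.031]
eef_rot: [3.142, -0.005, -0.279]
force: [2.0, -0.9, 8.8]
gripper_width: 0.0178
grip_force: 4.7
```

Call:
carry_out(plan=[[[1,0,-1],0,18],[[2,0,-2],0,18],[[3,0,-2],0,18],[[4,0,-2],0,18],[[4,0,-2],0,18]])

```text
time: 10.75
eef_pos: [0.4805, -0.0692, 0.0325]
eef_rot: [3.142, 0.0, -0.279]
force: [1.0, -0.5, 0.0]
gripper_width: 0.0178
grip_force: 0.1
```

Call:
carry_out(plan=[[[1,0,0],0,18],[[2,0,0],0,18],[[2,0,0],0,18]])

```text
time: 11.0
eef_pos: [0.4825, -0.0698, 0.0325]
eef_rot: [3.142, 0.0, -0.279]
force: [-0.1, 0.1, 0.4]
gripper_width: 0.0182
grip_force: 0.2
```

Call:
carry_out(plan=[[[1,0,0],0,18],[[2,0,0],0,18],[[2,0,0],0,18]])

```text
time: 11.25
eef_pos: [0.4832, -0.07, 0.0324]
eef_rot: [3.142, 0.003, -0.279]
force: [-3.9, 0.5, 1.6]
gripper_width: 0.0182
grip_force: 1.8
```

Call:
carry_out(plan=[[[-6,0,0],0,18],[[-18,0,0],0,18],[[-30,0,-15],0,18],[[-55,0,-45],0,18],[[-80,0,-80],0,18],[[-95,0,-115],0,18],[[-95,0,-150],0,18],[[-95,0,-165],0,18],[[-95,0,-165],0,18],[[-95,0,-165],0,18]])

```text
time: 12.08
eef_pos: [0.3942, -0.0444, 0.1985]
eef_rot: [3.142, -0.004, -0.279]
force: [0.5, 0.1, 0.3]
gripper_width: 0.0177
grip_force: 0.0
```

```bash
python3 - <<'E'
from rig import r,camera,finder
import cv2,numpy as np
s=r.get_state();print(s['time'],s['eef_pos'],s['eef_rot'])
np.savez('w4.npz',pos=s['eef_pos'],rot=s['eef_rot'])
for n in('wrist','scene','side'):
    cv2.imwrite(f'pics/{n}4.png',camera(n)[:,:,::-1])
    for q in('food_box','clip'): print(n,q,[(np.round(x['rect']),round(x['confidence'],2)) for x in finder.find_in(q,n)[:2]])
x0,y0,x1,y1=[int(v) for v in finder.find_in('food_box','wrist')[0]['rect']];print(x0,y0,x1,y1)
O=np.zeros((600,800,3),np.uint8)
a=cv2.imread('pics/scene4.png')[215:295,235:335];b=cv2.imread('pics/side4.png')[235:315,270:390]
w=cv2.imread('pics/wrist4.png')
O[:280,:350]=cv2.resize(a,(350,280));O[:280,355:775]=cv2.resize(b,(420,280));O[285:585,:480]=cv2.resize(w,(480,300))
k=w[max(0,y1-40):y1+15,x0+20:x1-20];k=cv2.resize(k,None,fx=300/max(k.shape[:2]),fy=300/max(k.shape[:2]));O[285:285+k.shape[0],490:490+k.shape[1]]=k
cv2.imwrite('pics/v4.png',O)
E
```

```text
12.0833 [ 0.39418048 -0.04444628  0.19849596] [ 3.14155758 -0.00403117 -0.279135  ]
wrist food_box [(array([247.,   0., 396.,  94.]), 0.8)]
wrist clip [(array([296.,  79., 344.,  96.]), 0.81)]
scene food_box [(array([249., 223., 324., 289.]), 0.96)]
scene clip [(array([249., 226., 323., 288.]), 0.71)]
side food_box [(array([290., 242., 381., 308.]), 0.66), (array([289., 247., 379., 305.]), 0.41)]
side clip [(array([291., 285., 296., 293.]), 0.6)]
247 0 395 93
```

View pics/v4.png

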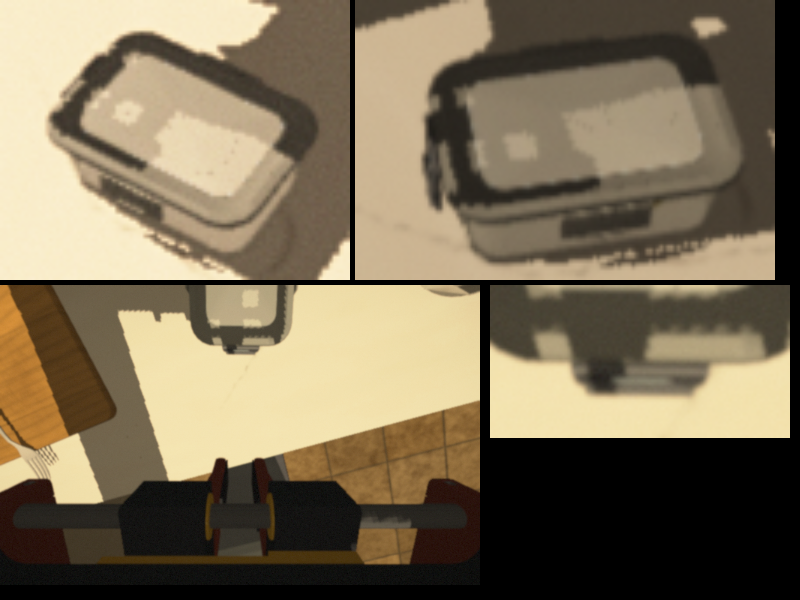

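The clip hangs nearly vertical below the lid's front edge (wrist about (296–344, 82–96)). I'll work out its angle from the pixel profile.

```bash
cat > ang.py <<'E'
import sys
from fit import *
np.set_printoptions(linewidth=200,precision=1,suppress=True)
k=sys.argv[1]
z=np.load(f'w{k}.npz');addwrist('wrist',z['pos'],z['rot']);p=np.load('p3.npy')
g=cv2.cvtColor(cv2.imread(f'pics/wrist{k}.png'),cv2.COLOR_BGR2GRAY).astype(int)
c=[*p[:3],0,0]
print('lid front top/bottom edge',proj('wrist',box2w(c,[[-87.5,0,66],[-87.5,0,58],[-87.5,45,66],[-87.5,45,58],[-87.5,-45,66],[-87.5,-45,58]])))
for ph in(0,.1,.2,.3,.4): print(ph,'outer face tip',proj('wrist',box2w(c,[clip(0,ph,y,L,t) for y in(-18,18) for L,t in((34,5),(36,2))])).ravel())
for x in(275,290,300,310,318,325,335,341,365): print(x,g[70:108,x])
E
python3 ang.py 4
```

```text
lid front top/bottom edge [[320.5  78.6]
 [320.5  79.9]
 [270.9  78.7]
 [272.2  80. ]
 [370.2  78.5]
 [368.9  79.8]]
0 outer face tip [337.9  91.2 337.8  88.3 303.   91.3 303.1  88.4]
0.1 outer face tip [337.9  94.6 337.8  91.9 303.   94.7 303.1  92. ]
0.2 outer face tip [337.9  97.9 337.8  95.5 303.   97.9 303.1  95.5]
0.3 outer face tip [337.9 101.  337.8  98.9 303.  101.1 303.1  98.9]
0.4 outer face tip [338.  104.  337.8 102.1 303.  104.  303.1 102.2]
275 [ 68  65  67  67  68  67  68  90 140 190 217 224 224 224 226 225 225 227 227 227 225 227 225 227 227 225 226 225 225 226 225 226 226 226 226 226 226 225]
290 [126 152 162 164 164 163 163 161 154 150 171 205 221 225 225 225 225 225 226 226 226 227 227 226 225 225 226 225 225 225 226 225 225 226 226 227 226 225]
300 [ 63  66  65  66  69  66  65  65  65  71  76  88 103 116 109  90  80  89 125 168 202 217 222 225 225 227 225 226 226 224 225 224 226 226 226 225 225 226]
310 [ 68  67  67  67  66  67  68  69  63  56  54  48  51  51  49  50  56  60  55  56  58  88 145 197 221 226 225 226 226 225 226 226 226 226 226 225 226 225]
318 [ 67  67  63  64  68  64  64  67  69  78  84  92 105 118 120 110 116 129 120 113 113 132 167 205 223 224 225 226 225 225 226 226 226 226 226 226 226 225]
325 [ 97 120 144 154 155 154 156 159 155 139 112  96 106 120 120 108 114 131 126 116 114 127 162 201 220 224 225 224 226 225 225 225 225 225 226 225 224 224]
335 [111 138 155 165 162 164 165 164 157 144 118 101 102 118 120 103  86  82  87 101 113 126 156 197 218 224 223 222 221 220 223 223 223 224 225 225 224 224]
341 [121 140 157 165 164 165 167 165 157 144 120  96 101 115 121 106  88  79 100 135 175 198 209 215 218 219 221 222 223 224 225 224 224 224 226 225 223 225]
365 [ 72  86  93  95 106 115 125 134 132 144 176 212 223 225 225 224 225 223 225 224 224 225 224 225 225 224 224 224 224 224 223 224 224 224 224 225 224 224]
```

Angle is about 0–0.05 rad. The last push was above the lip, so I'll press once more at lip height to seat it fully.

Call:
carry_out(plan=[[[20,0,35],0,18],[[45,0,70],0,18],[[70,0,105],0,18],[[72,0,140],0,18],[[72,0,165],0,18],[[74,0,175],0,18],[[84,0,175],0,18],[[89,0,175],0,18],[[92,0,175],0,18],[[93,0,175],0,18],[[93,0,175],0,18]])

```text
time: 13.5
eef_pos: [0.4837, -0.0701, 0.024]
eef_rot: [3.142, -0.003, -0.279]
force: [-0.1, 0.2, -0.8]
gripper_width: 0.0184
grip_force: 0.2
```

Call:
carry_out(plan=[[[1,0,0],0,18],[[1,0,0],0,18]])

```text
time: 13.67
eef_pos: [0.4838, -0.0702, 0.0234]
eef_rot: [3.142, -0.001, -0.279]
force: [-2.8, 0.2, -0.8]
gripper_width: 0.0182
grip_force: 0.5
```

Call:
carry_out(plan=[[[1,0,0],0,18],[[1,0,0],0,18]])

```text
time: 13.83
eef_pos: [0.4839, -0.0702, 0.0229]
eef_rot: [-3.142, 0.001, -0.279]
force: [-2.8, 1.3, 2.2]
gripper_width: 0.018
grip_force: 1.4
```

Call:
carry_out(plan=[[[1,0,0],0,18],[[2,0,0],0,18],[[2,0,0],0,18]])

```text
time: 14.08
eef_pos: [0.4849, -0.0705, 0.0225]
eef_rot: [3.142, 0.003, -0.279]
force: [-4.4, 1.1, 4.4]
gripper_width: 0.018
grip_force: 2.5
```

Call:
carry_out(plan=[[[-6,0,0],0,18],[[-18,0,0],0,18],[[-30,0,-15],0,18],[[-55,0,-45],0,18],[[-80,0,-80],0,18],[[-97,0,-115],0,18],[[-97,0,-150],0,18],[[-97,0,-175],0,18],[[-97,0,-175],0,18],[[-97,0,-175],0,18]])

```text
time: 14.92
eef_pos: [0.3951, -0.0447, 0.1992]
eef_rot: [3.142, -0.006, -0.279]
force: [-0.7, -0.0, -1.0]
gripper_width: 0.0179
grip_force: 0.0
```

```bash
python3 - <<'E'
from rig import r,camera,finder
import cv2,numpy as np
s=r.get_state();print(s['time'],s['eef_pos'],s['eef_rot'])
np.savez('w5.npz',pos=s['eef_pos'],rot=s['eef_rot'])
for n in('wrist','scene','side'):
    cv2.imwrite(f'pics/{n}5.png',camera(n)[:,:,::-1])
a,b=[cv2.imread(f'pics/side{k}.png')[225:320,275:395].astype(np.float32).mean(2) for k in(4,5)]
print('side shift px',cv2.phaseCorrelate(a,b,cv2.createHanningWindow(a.shape[::-1],cv2.CV_32F)))
E
python3 ang.py 5
```

```text
14.9167 [ 0.39508785 -0.04471915  0.19922651] [ 3.14156038 -0.00618694 -0.27918097]
side shift px ((1.125782166715382, -0.23126688943511198), 0.7973866302106115)
lid front top/bottom edge [[320.5  80.2]
 [320.5  81.4]
 [271.   80.3]
 [272.4  81.5]
 [370.   80.1]
 [368.6  81.3]]
0 outer face tip [337.8  92.6 337.7  89.8 303.1  92.7 303.1  89.8]
0.1 outer face tip [337.8  96.  337.7  93.4 303.1  96.1 303.2  93.5]
0.2 outer face tip [337.8  99.3 337.7  96.9 303.1  99.3 303.2  97. ]
0.3 outer face tip [337.8 102.4 337.7 100.3 303.1 102.5 303.2 100.3]
0.4 outer face tip [337.9 105.3 337.7 103.5 303.  105.4 303.2 103.6]
275 [ 67  64  66  73 104 153 195 218 223 224 224 225 225 224 224 225 225 225 226 225 226 226 226 225 225 228 226 225 226 225 224 225 224 224 224 226 224 225]
290 [128 152 160 162 156 147 154 184 214 222 224 224 224 225 223 225 225 225 225 225 226 225 225 223 225 226 226 225 225 224 225 226 224 225 223 224 225 225]
300 [ 62  65  68  67  63  63  55  48  51  69  86  91  83  80  92 131 179 207 220 223 224 225 224 225 224 225 224 225 224 224 225 225 226 226 225 224 225 225]
310 
[... 243 characters left out ...]
222 226 225 225 225 225 225 226 224 226 226 225 225 226 224 225 225]
325 [110 117 127 143 152 144 122 102  99 110 120 111 114 126 132 119 112 115 137 174 208 223 226 226 225 225 224 226 225 225 225 224 225 226 224 224 226 224]
335 [139 155 164 165 156 147 127 105  97 109 116 112  95  79  81  89 106 115 133 168 205 221 224 224 225 224 223 222 222 219 220 220 220 221 222 223 224 224]
341 [128 151 163 163 160 149 129 103  97 110 122 113  92  78  83 115 154 188 202 206 209 210 212 212 217 216 219 221 222 222 223 223 224 224 223 223 224 223]
365 [ 70  71  74  75  91 110 155 198 219 224 225 225 225 224 224 225 224 223 224 224 224 224 224 224 224 224 223 225 224 224 223 225 225 224 224 225 224 224]
```

The clip-to-lid gap didn't change between the two pushes (11.5 and 11.6 px). That matches a fully latched clip (11.2 px predicted at angle 0). The arm is clear of everything, so I'm handing in.

```bash
python3 -c "
from rig import job
print(job.finish_job())"
```

```text
the job is handed in; nothing more can be done
None
```

The lid is shut flat and the clip measures as fully latched. The box slid a few millimetres (about 2–5 mm) during the last push on the clip, and nothing else was touched; I handed it in at about 15 s and have no verdict back.

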